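# Hold the endoscope level over its sterilising tray

### The arm

A 7-joint arm with a two-finger parallel gripper is mounted at the origin on the work surface. World frame = base frame: x ahead of the robot, y to its left, z up, the work surface at z = 0. Lengths are in m, angles in rad, forces in N, time in s.
With the tool pointing down it reaches from about 0.425 to 0.875 m from the base axis. Payload 4.7 kg.
Tool frame: the origin (TCP) lies midway between the tips of the shut fingers; the grasp point (between the pads) lies 19 mm behind it; z points along the fingers, y is the direction in which the jaws open and shut (so a half turn about z gives the same grasp; the last joint's range is limited). The gripper opens to 87 mm and grips with 3 to 60 N. Pads are 19 mm wide; open, the fingers measure 117 mm over their backs; the gripper's body (75 mm by 190 mm) begins 51 mm behind the grasp point.
Start: joints at [-1.278, 0.321, -0.07, 1.45, 0.023, 1.371, -0.057], TCP at [0.179, 0.625, 0.223] pointing down, gripper open.
Joint ranges: [-2.86, 2.86], [-0.3, 2.09], [-1.38, 1.24], [0.06, 2.45], [-1.56, 4.7], [0.09, 2.05], [-2.69, 2.69]. Speed limits (rad/s): [2.57, 2.57, 3.14, 3.14, 3.14, 3.14, 3.14].

### API

Orientations are given as a rotation vector (axis times angle).
In Python, from bench import get_state, eyes, job gives the robot as it stands. The module is installed in compiled form; this text tells all that it offers.
- The arm moves only by the shell command python3 -m jog 'ROWS' [FORCE]. ROWS is JSON, a list that holds one entry, the list of rows, each a list of 5 numbers: the opening, from 0 (shut) to 1 (fully open), then the shift along the tool's x, y, z in units of 40 mm (1.0 is 40 mm), then the turn about the tool's z in units of 5 degrees (1.0 is 5 degrees). In form: [[[jaw, dx, dy, dz, turn], ...]]. A call has 1 to 10 rows; each row shifts and turns the commanded pose from where the row before left it, along the tool's axes as they then stand; what a row does not reach is not made up. A row lasts 1/8 s, in which the tool goes at most 62.5 mm and 10.7 degrees, less where a joint would pass 70% of its speed; a pose out of reach is approached as far as the arm can. A call is refused whole if a number of a shift passes 1 or a number of a turn 1, either way. A call with a gripper value outside its range is refused whole. The fingers move at their own pace and stop on an object; FORCE is the grip in N (left out, the last holds). Time passes only in rows, so rows that do not move let the fingers close. It gives the time, the measured TCP pose, the force and the opening at its end, in the units of the state.
- get_state(): the state, without advancing time (a new reading comes with each control period).
- eyes.get_image(name): name is "scene" or "top" or "wrist"; returns (picture, depth): 384x512x3 uint8, red, green, blue; 384x512 float32, m along the optical axis (not along the pixel's ray), 0 where there is no reading.
- eyes.camera_params(name): a dict with "camera_matrix" (3x3 intrinsics, pixels), "k1" (the pictures are not rectified: a ray, as slopes to the right and down, at radius r is drawn at 1 + k1 r^2 times it, then the intrinsics apply), "pose" (4x4, takes a point from camera to world coordinates); the wrist camera has in their place "mount" (4x4, takes a point from camera to tool coordinates, whose origin is the TCP and whose axes are the flange's). Camera axes: x right, y down, z forward; pixel columns grow to the right and rows downward; lengths in m; the calibration is good to about 2 mm. A picture is of the moment at which its call begins: read the wrist's pose just before it. camera_params takes no time and is no camera call.
- job.close_job(): hands the job in, once; it reports no verdict.
The state is a dict: "time": time; "joint_positions": joint angles; "qd": joint speeds; "joint_torque": joint torques, N m; "position": TCP position; "tool_rot": TCP orientation; "ft_force": force on the tool from outside, world axes, zero at the start; "torque": the same for the moment, N m; "grip_width": opening from 0.0 (shut) to 1.0 (fully open).
Only numpy, scipy, OpenCV 4.12 (cv2) and the standard library are available. Lean on these libraries where they do the work, as an engineer would, in place of code of your own. Each camera call takes 0.05 s, during which the arm holds its last target. There are 200 camera calls.

### The job

Lift the rigid endoscope out of the drying rest by its balance point, keeping it level with the light post hanging down, and carry it over its sterilising tray without touching the tray. Finish holding it still and level about 8 cm above its cradles, lined up with them with the tip at the tip's end, so that I can check the lens and light post before it goes in: do not put it down or let go. The optics are delicate, so squeeze it with no more than about 10 N, and leave everything else on the counter where it is.

Things in the scene. Friction and masses are not known exactly. Their poses are not given: they have to be found in the camera images.
- scope: Rigid endoscope, about 340 g, 302 mm long, lying level in the drying rest, axis 75 mm above the counter. Origin: on its axis at its balance point (within 2 mm); +x along the axis to the tip, z up. Satin barrel, 24 mm diameter, x -52 to +16 mm (thin yellow ring at -47); cone to +30; slim 10 mm steel tube to the tip at +226; behind, an 18 mm neck and black 32 mm eyepiece cup, x -60 to -76.
- scope_tube (a point): Point on the axis of the slim tube, 165 mm ahead of the balance point (61 mm behind the tip), where the tube lies in the V.
- scope_post (a point): Lower end of the endoscope's light post, a steel stub (13 mm, then 9 mm diameter) that hangs from the barrel along -z: 38 mm below the axis, at x = -18 mm. So the balance point is on the barrel near its front, 18 mm ahead of the post's middle and 16 mm behind the start of the cone.
- rest: Drying rest, fixed: steel plate 300 x 80 x 8 mm with two uprights topped by green 45-degree Vs, 10 mm thick along x, about 36 mm wide, at most 84 mm high, at x = -38 mm (under the barrel) and +165 mm (under the tube); open between them. Origin: on the counter straight below the lying endoscope's balance point; +x to the tip. The endoscope lifts straight up out of it.
- tray: Sterilising tray, fixed: open perforated steel, 360 x 100 x 52 mm high, a wire grip sticking out 20 mm at each end, two blue V cradles inside (up to 55 mm high) at x = -38 mm (barrel) and +165 mm (tube). Origin: on the counter straight below where the endoscope's balance point comes; +x towards the tip's end. It spans x = -105 to +255 mm, so the tip's end is the one with the cradle further from the wall (90 against 67 mm).
- tray_seat (a point): Where the balance point of the endoscope would be if it lay in the tray's cradles: 46 mm above the counter, over the tray's origin.
- tray_tube_seat (a point): Where the point scope_tube of the endoscope would be if it lay in the cradles: in the tube cradle, 165 mm along the tray's +x from tray_seat, same height. The tip's end of the tray points away from the robot, as does the tip in the rest.
- vial_a: Clear glass vial with orange cap, 42 mm diameter, 84 mm high, loose; origin under its centre. Leave alone.
- vial_b: Amber glass vial with orange cap, 42 mm diameter, 84 mm high, loose; origin under its centre. Leave alone.
- adapter: Small brass light-post adapter, 18 mm diameter, 22 mm high, loose; origin under its centre. Leave alone.
- dispenser: Teal disinfectant bottle with white pump, 62 x 85 mm, 214 mm high, loose; origin under its centre. Leave alone.
- kidney_dish: Steel kidney dish, about 215 x 115 x 42 mm, loose; origin on its underside at mid-dish. Leave alone.
- forceps: Steel dressing forceps, 180 mm long, 6 mm high, loose, lying on the counter; origin at mid-length. Leave alone.
- jar: White ceramic jar with steel lid and knob, 88 mm diameter, 120 mm high, loose; origin under its centre. Leave alone.

How it is judged:
By the outcome, as a careful person would: the job done as asked, in the order asked, and still so for the second after the job is handed in, while the arm keeps its last pose, push and grip.
It also fails if it takes over 51 s, if anything falls off the work surface, if the arm or the gripper's body presses on something with over 40 N, if the wrist force passes 120 N, or if a joint passes its speed limit or range.

## Working session

There is one attempt and no reset: what is moved stays moved. The work goes in short steps, Python scripts to look and compute and a shell command to move; the robot and the scene stay as the last step left them, time stands still between calls to the robot, and variables do not carry over. Pictures are saved under pics/ and viewed, about 8 in all and at most 12, crops included, and the job is handed in when it is done.

```bash
mkdir -p pics
cat > h.py <<'E'
import numpy as np, cv2
from bench import get_state, eyes
from scipy.spatial.transform import Rotation as R
def pose(name,s=None):
    p=eyes.camera_params(name)
    if 'pose' in p: return p,np.array(p['pose'])
    T=np.eye(4);T[:3,:3]=R.from_rotvec(s['tool_rot']).as_matrix();T[:3,3]=s['position']
    return p,T@np.array(p['mount'])
def grab(name,fn):
    s=get_state();im,d=eyes.get_image(name)
    p,T=pose(name,s);np.savez(f'pics/{fn}.npz',im=im,d=d,T=T,K=p['camera_matrix'],k1=p['k1'])
    cv2.imwrite(f'pics/{fn}.png',im[:,:,::-1]);return s
def load(fn): return dict(np.load(f'pics/{fn}.npz'))
def rays(c,uv):
    uv=np.atleast_2d(np.array(uv,float))
    K=c['K'];q=np.c_[(uv[:,0]-K[0,2])/K[0,0],(uv[:,1]-K[1,2])/K[1,1]]
    x=q.copy()
    for _ in range(20): x=q/(1+float(c['k1'])*(x**2).sum(1))[:,None]
    return np.c_[x,np.ones(len(x))]
def plane(c,uv,z):
    r=rays(c,uv)@c['T'][:3,:3].T;o=c['T'][:3,3]
    return o+r*((z-o[2])/r[:,2])[:,None]
def cloud(c):
    h,w=c['d'].shape;v,u=np.mgrid[:h,:w]
    r=rays(c,np.c_[u.ravel(),v.ravel()])*c['d'].ravel()[:,None]
    return (r@c['T'][:3,:3].T+c['T'][:3,3]).reshape(h,w,3)
E
python3 - <<'E'
from h import *
s=grab('top','t0');grab('scene','s0');grab('wrist','w0')
print(s)
for n in('t0','s0','w0'):
    c=load(n);print(n,c['K'],c['k1'],c['T'].round(3))
print(eyes.camera_params('wrist'))
cv2.imwrite('pics/a.png',np.hstack([cv2.resize(load(n)['im'][:,:,::-1],(400,300)) for n in('s0','w0')]))
E
```

```text
{'time': 0.0, 'joint_positions': array([-1.2779177 ,  0.32184086, -0.07005857,  1.45167755,  0.02258733,
        1.37079567, -0.05687824]), 'qd': array([ 0.00202077,  0.00069056,  0.00021732, -0.00098289, -0.00079609,
        0.00067197, -0.00146382]), 'joint_torque': array([ 7.67241709e-04, -4.91303480e+01, -4.03702743e-01, -3.12533391e+01,
       -6.41333009e-02,  4.36990173e-02,  1.80750803e-04]), 'position': array([0.17877462, 0.62435344, 0.22144843]), 'tool_rot': array([-4.36424285e-01, -3.11095289e+00,  3.02681327e-03]), 'ft_force': array([ 1.0911424 ,  0.27806863, -0.44107473]), 'torque': array([-0.02861109,  0.00731656, -0.01352628]), 'grip_width': 1.0010780259522427}
t0 [[425.93518804   0.         253.58708619]
 [  0.         425.93518804 196.67620381]
 [  0.           0.           1.        ]] 0.025419231218350987 [[-4.000e-03 -9.860e-01  1.690e-01  2.960e-01]
 [-1.000e+00  1.000e-03 -1.500e-02  1.400e-02]
 [ 1.500e-02 -1.690e-01 -9.850e-01  1.433e+00]
 [ 0.000e+00  0.000e+00  0.000e+00  1.000e+00]]
s0 [[416.88980892   0.         245.29416924]
 [  0.         416.88980892 18
[... 329 characters left out ...]
]] 0.012489077147834309 [[ 0.275  0.923  0.268  0.105]
 [ 0.961 -0.264 -0.078  0.647]
 [-0.001  0.279 -0.96   0.384]
 [ 0.     0.     0.     1.   ]]
{'camera_matrix': array([[296.62033376,   0.        , 251.31535216],
       [  0.        , 296.62033376, 190.48330783],
       [  0.        ,   0.        ,   1.        ]]), 'k1': 0.012489077147834309, 'mount': array([[-1.25814965e-04, -9.60320194e-01, -2.78899819e-01,
         7.72465288e-02],
       [ 9.99999760e-01, -3.10691929e-04,  6.18676625e-04,
         8.95741010e-04],
       [-6.80779580e-04, -2.78899675e-01,  9.60320003e-01,
        -1.62409106e-01],
       [ 0.00000000e+00,  0.00000000e+00,  0.00000000e+00,
         1.00000000e+00]])}
```

View pics/t0.png

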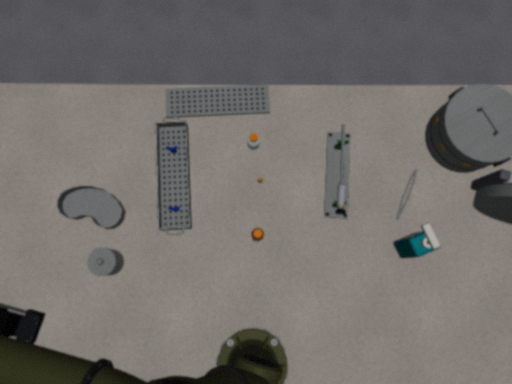

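View pics/a.png

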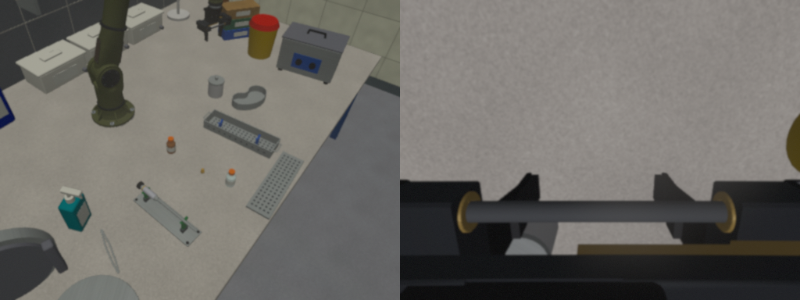

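Top view: the rest is at cols 325–350, rows 132–217, with the eyepiece near (341,211) and the tip near (343,126). The tray is at cols 155–190, rows 122–230, with its blue cradles at about (173,149) and (175,209). The vials are at (253,140) and (258,234), and the adapter is at (260,180).

Run:
```python
from h import *
c=load('t0');im=c['im'];hsv=cv2.cvtColor(im,cv2.COLOR_RGB2HSV);P=cloud(c)
def blobs(m,n,z,mn=4):
    k,l,st,ce=cv2.connectedComponentsWithStats(m.astype(np.uint8))
    for i in range(1,k):
        if st[i,4]>=mn: print(n,st[i].tolist(),ce[i].round(1),plane(c,ce[i],z)[0].round(4),'cl',np.median(P[l==i],0).round(3))
H,S,V=cv2.split(hsv)
blobs((H>105)&(H<130)&(S>120),'blue',.05)
blobs((H>40)&(H<80)&(S>80),'green',.075)
blobs((H>5)&(H<20)&(S>150),'orange',.084)
sub=cv2.resize(im[110:230,310:370],None,fx=5,fy=5,interpolation=cv2.INTER_CUBIC)
sub2=cv2.resize(im[110:240,145:205],None,fx=4.615,fy=4.615,interpolation=cv2.INTER_CUBIC)
cv2.imwrite('pics/b.png',np.hstack([sub,sub2[:600]])[:,:,::-1])
```

```text
blue [167, 147, 10, 6, 36] [171.9 148.9] [0.6954 0.2652 0.05  ] cl [0.698 0.267 0.043]
blue [169, 207, 11, 4, 35] [173.8 208.2] [0.4952 0.2537 0.05  ] cl [0.498 0.257 0.036]
blue [1, 329, 6, 6, 9] [  3.8 331.3] [0.1151 0.7605 0.05  ] cl [0.159 0.58  0.386]
blue [9, 328, 5, 3, 5] [ 11.  329.2] [0.1211 0.7395 0.05  ] cl [0.16  0.576 0.359]
green [337, 140, 4, 8, 21] [338.8 143.6] [ 0.7068 -0.2895  0.075 ] cl [ 0.71  -0.293  0.059]
green [345, 141, 3, 2, 6] [346.  141.5] [ 0.7139 -0.3137  0.075 ] cl [ 0.712 -0.313  0.08 ]
green [334, 202, 3, 3, 7] [335.3 203.1] [ 0.5072 -0.2708  0.075 ] cl [ 0.51  -0.274  0.07 ]
green [7, 325, 4, 1, 4] [  8.5 325. ] [0.1365 0.7349 0.075 ] cl [0.173 0.572 0.382]
green [9, 328, 3, 4, 5] [  9.8 329.8] [0.1225 0.7297 0.075 ] cl [0.16  0.576 0.367]
green [4, 334, 5, 3, 6] [  6.2 335. ] [0.1077 0.7389 0.075 ] cl [0.149 0.581 0.37 ]
green [262, 357, 3, 3, 4] [263.  358.2] [ 0.0325 -0.0334  0.075 ] cl [ 0.058 -0.029  0.204]
orange [434, 119, 3, 4, 7] [435.  120.3] [ 0.7836 -0.6097  0.084 ] cl [ 0.785 -0.609  0.084]
orange [250, 134, 7, 7, 42] [253.2 136.9] [ 0.7267 -0.0061  0.084 ] cl [ 0.727 -0.006  0.084]
orange [439, 145, 2, 3, 4] [439.2 145.8] [ 0.6962 -0.6172  0.084 ] cl [ 0.695 -0.616  0.086]
orange [440, 149, 4, 2, 6] [441.5 149.3] [ 0.684  -0.6237  0.084 ] cl [ 0.684 -0.624  0.085]
orange [259, 179, 3, 3, 6] [260.  179.8] [ 0.5825 -0.0276  0.084 ] cl [ 0.596 -0.03   0.02 ]
orange [252, 229, 11, 11, 89] [257.2 233.8] [ 0.4081 -0.0176  0.084 ] cl [ 0.409 -0.017  0.082]
```

View pics/b.png

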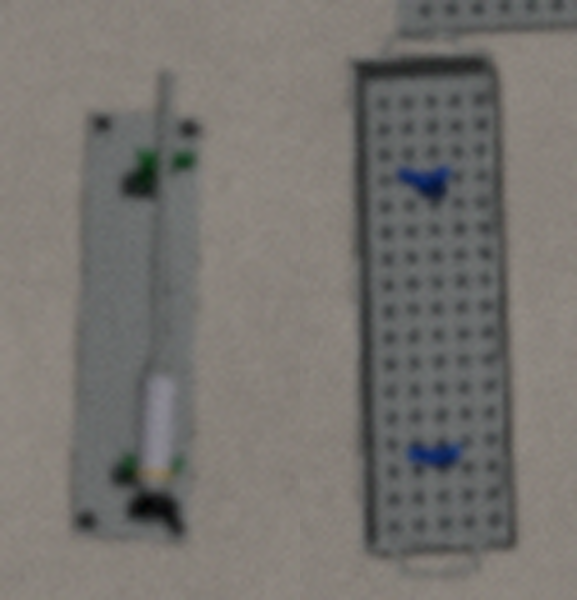

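```bash
python3 -m jog '[[[1,0,0,-0.5,-0.95],[1,0,0,-0.5,-0.95],[1,0,0,-0.5,-0.95],[1,0,0,-0.5,-0.95]]]' && python3 -m jog '[[[1,-0.95,-0.96,0,0],[1,-0.95,-0.96,0,0],[1,-0.95,-0.96,0,0],[1,-0.95,-0.96,0,0],[1,-0.95,-0.96,0,0],[1,-0.95,-0.96,0,0],[1,-0.95,-0.96,0,0],[1,-0.95,-0.96,0,0],[1,-0.95,-0.96,0,0],[1,-0.95,-0.96,0,0]]]' && python3 -m jog '[[[1,0,0,0,0],[1,0,0,0,0]]]'
python3 - <<'E'
from h import *
s=grab('wrist','w1');print(s['joint_positions'].round(2))
E
```

```text
time: 0.65
position: [0.1789, 0.6247, 0.3028]
tool_rot: [0.087, -3.14, 0.001]
ft_force: [-0.2, -0.4, -0.5]
grip_width: 1.004
time: 1.9
position: [0.5796, 0.2603, 0.3024]
tool_rot: [0.083, -3.14, -0.0]
ft_force: [0.8, 0.7, 0.6]
grip_width: 1.004
time: 2.15
position: [0.5782, 0.262, 0.3021]
tool_rot: [0.083, -3.139, -0.001]
ft_force: [0.1, -0.0, 0.0]
grip_width: 1.001
[-0.65  0.26  0.23  1.37 -0.06  1.51  1.2 ]
```

View pics/w1.png

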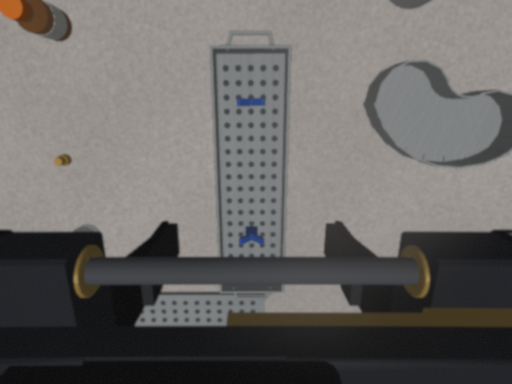

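The near (barrel) cradle is at (251,101) and the far (tube) cradle is at (251,237). The tray walls are at cols 213–290 and the near rim is at row 48.

Run:
```python
from h import *
c=load('w1');H,S,V=cv2.split(cv2.cvtColor(c['im'],cv2.COLOR_RGB2HSV));P=cloud(c)
k,l,st,ce=cv2.connectedComponentsWithStats(((H>105)&(H<130)&(S>110)).astype(np.uint8))
for i in range(1,k):
    if st[i,4]<40: continue
    v,u=np.where(l==i);q=P[v,u];top=q[:,2]>.04
    L,Rr=u.min(),u.max();eL=[L-.5,v[u<=L+1].mean()];eR=[Rr+.5,v[u>=Rr-1].mean()]
    print(st[i].tolist(),ce[i].round(1),'edges@.055',plane(c,[eL,eR],.055).round(4).tolist(),'mid',plane(c,[eL,eR],.055).mean(0).round(4))
    print(' cloud top x-range',np.percentile(q[top],[3,50,97],axis=0).round(4).tolist())
    print(' row edges at .055',plane(c,[[ce[i][0],v.min()-.5],[ce[i][0],v.max()+.5]],.055)[:,0].round(4), 'at .04',plane(c,[[ce[i][0],v.min()-.5],[ce[i][0],v.max()+.5]],.04)[:,0].round(4))
# rim
m=(P[...,2]>.046)&(P[...,2]<.06)&(abs(P[...,0]-.57)<.25)&(abs(P[...,1]-.26)<.075)&(S<100)
q=P[m];
for a,b in((.43,.45),(.45,.5),(.5,.55),(.55,.6),(.6,.65),(.65,.7),(.7,.75)):
    t=q[(q[:,0]>a)&(q[:,0]<b)]
    if len(t)>5: print(a,len(t),'y',np.percentile(t[:,1],[2,25,75,98]).round(4),'mid',np.percentile(t[:,1],[2,98]).mean().round(4),t[:,0].min().round(4))
```

```text
[238, 98, 26, 7, 159] [250.4 101.4] edges@.055 [[0.498, 0.241, 0.055], [0.4965, 0.2753, 0.055]] mid [0.4972 0.2581 0.055 ]
 cloud top x-range [[0.4936, 0.2411, 0.0401], [0.4976, 0.2682, 0.0428], [0.5016, 0.2751, 0.0543]]
 row edges at .055 [0.4927 0.5015] at .04 [0.4923 0.5015]
[240, 228, 23, 17, 198] [250.9 236.4] edges@.055 [[0.6998, 0.252, 0.055], [0.6979, 0.2867, 0.055]] mid [0.6988 0.2694 0.055 ]
 cloud top x-range [[0.6951, 0.2528, 0.0408], [0.6992, 0.268, 0.0477], [0.7038, 0.2858, 0.0545]]
 row edges at .055 [0.6773 0.7051] at .04 [0.6837 0.7125]
0.43 288 y [0.2035 0.2169 0.2819 0.3058] mid 0.2547 0.43
0.45 248 y [0.2051 0.2069 0.3067 0.309 ] mid 0.257 0.4502
0.5 222 y [0.207  0.21   0.3097 0.3124] mid 0.2597 0.5007
0.55 202 y [0.2106 0.2127 0.3126 0.3153] mid 0.2629 0.5501
0.6 184 y [0.2129 0.2157 0.3154 0.3181] mid 0.2655 0.6002
0.65 171 y [0.2168 0.2187 0.3182 0.3209] mid 0.2688 0.6502
0.7 94 y [0.2194 0.2211 0.3201 0.3225] mid 0.2709 0.7013
```

Barrel cradle centre is (0.497, 0.258) and tube cradle centre is (0.699, 0.269), so yaw is about 3.3° and tray_seat is about (0.535, 0.260). Next I go over the rest.

```bash
python3 -m jog '[[[1,0.05,-0.98,0,0],[1,0.05,-0.98,0,0],[1,0.05,-0.98,0,0],[1,0.05,-0.98,0,0],[1,0.05,-0.98,0,0],[1,0.05,-0.98,0,0],[1,0.05,-0.98,0,0]]]' >/dev/null && python3 -m jog '[[[1,0.05,-0.98,0,0],[1,0.05,-0.98,0,0],[1,0.05,-0.98,0,0],[1,0.05,-0.98,0,0],[1,0.05,-0.98,0,0],[1,0.05,-0.98,0,0],[1,0.05,-0.98,0,0],[1,0,0,0,0],[1,0,0,0,0]]]'
python3 - <<'E'
from h import *
s=grab('wrist','w2');print(s['joint_positions'].round(2))
E
```

```text
time: 4.2
position: [0.5805, -0.2857, 0.3024]
tool_rot: [-0.087, 3.14, 0.003]
ft_force: [0.3, 0.3, 0.3]
grip_width: 1.001
[-0.01  0.32  0.57  1.35 -0.17  1.52  2.17]
```

View pics/w2.png

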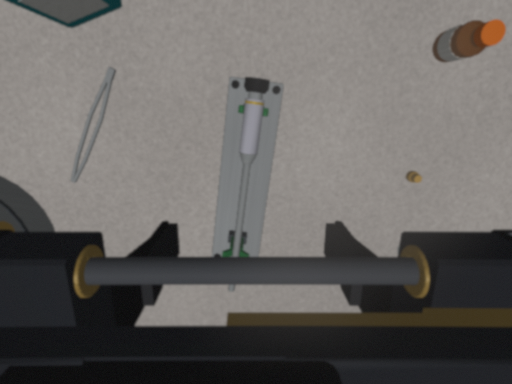

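The scope lies with its eyepiece at (256,85), ring at (254,101), barrel front at (248,155) and tube down to (231,290).

```bash
cat > sc.py <<'E'
from h import *
import sys
# axis from cloud: points above rest height (z of axis zc): ridge midlines in the view
def scope(fn,zc,x0,x1,y0,y1):
    c=load(fn);P=cloud(c);S=cv2.cvtColor(c['im'],cv2.COLOR_RGB2HSV)
    m=(P[...,2]>zc-.008)&(P[...,2]<zc+.02)&(P[...,0]>x0)&(P[...,0]<x1)&(P[...,1]>y0)&(P[...,1]<y1)&(c['d']>0)
    green=(S[...,0]>40)&(S[...,0]<90)&(S[...,1]>70); m&=~green
    rows=[]
    for v in np.where(m.any(1))[0]:
        u=np.where(m[v])[0]
        if len(u)<2 or u[-1]-u[0]>=len(u)+1: continue
        g=plane(c,[[u[0]-.5,v],[u[-1]+.5,v]],zc)
        rows.append([v,*g.mean(0)[:2],np.linalg.norm(g[0]-g[1])*1e3,np.median(P[v,u,2])])
    return np.array(rows)
E
python3 - <<'E'
from sc import *
r=scope('w2',.075,.4,.85,-.36,-.2)
np.set_printoptions(suppress=True,linewidth=150)
print(r[::4].round(4))
q=r[(r[:,3]<30)]
f=np.polyfit(q[:,1],q[:,2],1);print(f,np.degrees(np.arctan(f[0])),np.std(q[:,2]-np.polyval(f,q[:,1])))
c=load('w2');H,S,V=cv2.split(cv2.cvtColor(c['im'],cv2.COLOR_RGB2HSV))
m=(H>12)&(H<35)&(S>60);m[:80]=0;m[130:]=0;m[:,:240]=0;m[:,270:]=0
v,u=np.where(m);print('ring',len(u),u.mean(),v.mean(),plane(c,[[u.mean(),v.mean()]],.086))
m=(H>40)&(H<90)&(S>70);k,l,st,ce=cv2.connectedComponentsWithStats(m.astype(np.uint8))
for i in range(1,k):
    if st[i,4]>6 and 200<ce[i][0]<300: print('g',st[i].tolist(),plane(c,ce[i],.08)[0].round(4))
E
```

```text
[[ 77.       0.4719  -0.2929  11.0648   0.0859]
 [ 81.       0.4759  -0.2828  30.8506   0.0888]
 [ 85.       0.4806  -0.2837  30.9633   0.0886]
 [ 89.       0.4853  -0.2828  29.8341   0.0876]
 [ 93.       0.49    -0.2819  21.2106   0.0829]
 [ 97.       0.4948  -0.2841  18.7839   0.0822]
 [101.       0.4997  -0.2851  23.8806   0.0851]
 [105.       0.5047  -0.2886  31.5368   0.0824]
 [117.       0.5193  -0.2865  24.2377   0.0854]
 [121.       0.5242  -0.2862  24.3286   0.0848]
 [125.       0.5293  -0.2872  24.4196   0.0848]
 [129.       0.5344  -0.287   24.5117   0.0852]
 [133.       0.5395  -0.2873  23.3092   0.0849]
 [137.       0.5446  -0.2877  24.6971   0.0858]
 [141.       0.5498  -0.2881  23.486    0.0853]
 [145.       0.555   -0.2884  24.8849   0.0852]
 [149.       0.5603  -0.2888  23.665    0.0856]
 [153.       0.5656  -0.2885  23.7556   0.0849]
 [157.       0.5709  -0.2889  19.8722   0.0835]
 [161.       0.5764  -0.29    14.6289   0.0811]
 [165.       0.5818  -0.2904  10.6802   0.079 ]
 [169.       0.5873  -0.2908   9.3812   0.0789]
 [173.       0.5928  -0.2911  10.7629   0.07
[... 615 characters left out ...]
21   0.0793]
 [229.       0.6748  -0.297   11.3736   0.0789]
 [233.       0.681   -0.2975   9.9921   0.0789]
 [237.       0.6872  -0.2972  10.0326   0.0792]
 [241.       0.6936  -0.2984  10.0731   0.0791]
 [245.       0.6999  -0.2981  10.1143   0.0794]
 [285.       0.7665  -0.3036   9.0342   0.0796]
 [289.       0.7735  -0.3041  10.5841   0.0787]]
[-0.06854464 -0.25062576] -3.9211852947967945 0.0010748158564176011
ring 47 253.63829787234042 102.48936170212765 [[ 0.50154776 -0.28555715  0.086     ]]
g [239, 106, 5, 7, 28] [ 0.5097 -0.3009  0.08  ]
g [263, 109, 5, 7, 23] [ 0.5118 -0.2706  0.08  ]
g [223, 246, 9, 11, 59] [ 0.7102 -0.3111  0.08  ]
g [240, 248, 8, 9, 40] [ 0.7106 -0.2891  0.08  ]
```

Axis yaw is −3.96°. The ring, Vs, barrel front and tip together put the balance point at about (0.549, −0.288). I'll align and descend part-way, then recheck from near.

```bash
python3 -m jog '[[[1,0.39,-0.06,0,0.71],[1,0.39,-0.05,0,0.71],[1,0,0,-0,0],[1,0,0,0.8,0],[1,0,0,0.8,0],[1,0,0,0.8,0],[1,0,0,0.8,0],[1,0,0,0.6,0],[1,0,0,0,0],[1,0,0,0,0]]]'
python3 - <<'E'
from sc import *
s=grab('wrist','w3');print(s['joint_positions'].round(2))
r=scope('w3',.075,.4,.85,-.36,-.2)
np.set_printoptions(suppress=True,linewidth=150)
q=r[(r[:,3]<26)&(r[:,1]>.515)&(r[:,4]>.077)]
print(q[::6].round(4))
f=np.polyfit(q[:,1],q[:,2],1);print(f,np.degrees(np.arctan(f[0])),np.std(q[:,2]-np.polyval(f,q[:,1])),np.polyval(f,.549))
E
```

```text
time: 5.5
position: [0.5499, -0.2926, 0.1516]
tool_rot: [0.109, 3.138, -0.0]
ft_force: [0.0, -1.0, 0.2]
grip_width: 1.001
[-0.02  0.34  0.57  1.63 -0.19  1.23  2.1 ]
[[159.       0.5161  -0.2861  23.6011   0.0852]
 [165.       0.521   -0.2864  23.7384   0.0856]
 [171.       0.526   -0.2868  23.8771   0.0851]
 [177.       0.5311  -0.2871  24.0171   0.0855]
 [183.       0.5362  -0.2879  23.3255   0.0856]
 [189.       0.5414  -0.2878  24.3014   0.085 ]
 [195.       0.5467  -0.2881  24.4457   0.0856]
 [201.       0.552   -0.2885  24.5915   0.0853]
 [207.       0.5574  -0.2888  24.7388   0.0847]
 [213.       0.5628  -0.2896  24.0294   0.085 ]
 [219.       0.5683  -0.2896  21.5846   0.0855]
 [225.       0.5739  -0.2899  16.5039   0.0836]
 [231.       0.5795  -0.2907  12.235    0.0814]
 [237.       0.5852  -0.2907   9.672    0.0791]
 [243.       0.591   -0.2911   9.7315   0.0795]
 [249.       0.5969  -0.2914   9.7916   0.0796]
 [255.       0.6028  -0.2918   9.8523   0.0799]
 [289.       0.6377  -0.2946   9.2809   0.079 ]
 [295.       0.6442  -0.295    9.3402   0.0792]
 [301.       0.6507  -0.2955   9.4002   0.079 ]
 [307.       0.6573  -0.2959   9.4608   0.0796]]
[-0.06915934 -0.25035739] -3.9562386834456955 0.00015958181955665787 -0.28832587156850586
```

View pics/w3.png

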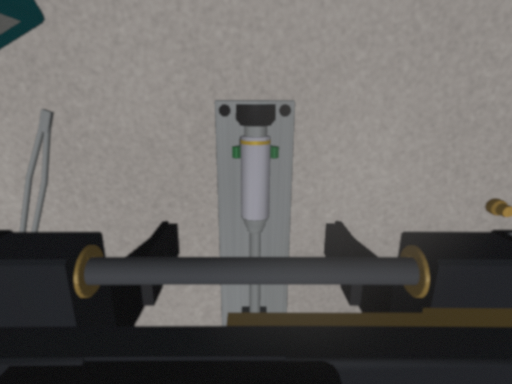

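The near view confirms the axis to within 0.2 mm. The TCP is 4.3 mm off in y, so I'll correct that, descend, and close gently with 8 N.

```bash
python3 -m jog '[[[1,0,0.11,0,0],[1,0,0,0.6,0],[1,0,0,0.6,0],[1,0,0,0.6,0],[1,0,0,0.4,0],[1,0,0,0.2,0],[1,0,0,0,0],[1,0,0,0,0]]]' 8
```

```text
time: 6.55
position: [0.5496, -0.289, 0.0555]
tool_rot: [0.112, 3.138, -0.001]
ft_force: [-0.1, 0.3, 0.7]
grip_width: 0.998
```

```bash
python3 -m jog '[[[0.6,0,0.015,0,0],[0.4,0,0,0,0],[0.35,0,0,0,0],[0.35,0,0,0,0],[0.3,0,0,0,0],[0.25,0,0,0,0],[0.2,0,0,0,0],[0.2,0,0,0,0],[0.2,0,0,0,0]]]' 8
```

```text
time: 7.68
position: [0.5488, -0.2895, 0.0547]
tool_rot: [0.113, 3.139, -0.003]
ft_force: [0.2, -3.5, -0.4]
grip_width: 0.266
```

```bash
python3 -m jog '[[[0.1,0,-0.02,0,0],[0.0,0,0,0,0],[0,0,0,0,0],[0,0,0,0,0]]]' 9
```

```text
time: 8.18
position: [0.5488, -0.2896, 0.0547]
tool_rot: [0.112, 3.139, -0.001]
ft_force: [-0.6, -4.7, -0.4]
grip_width: 0.27
```

```bash
python3 -m jog '[[[0,0,0,-0.05,0],[0,0,0,-0.05,0],[0,0,0,-0.1,0],[0,0,0,-0.15,0],[0,0,0,0,0],[0,0,0,0,0]]]' 9
python3 - <<'E'
from sc import *
s=grab('wrist','w4')
c=load('w4');P=cloud(c);np.set_printoptions(suppress=True,linewidth=150)
for z in (.088,):
    r=scope('w4',z,.4,.85,-.36,-.2);q=r[(r[:,3]<36)];print(q[::8].round(4))
E
```

```text
time: 8.93
position: [0.5489, -0.2887, 0.0686]
tool_rot: [0.111, 3.14, 0.001]
ft_force: [-0.4, -0.9, -3.3]
grip_width: 0.276
[[106.       0.473   -0.2821  25.0065   0.1   ]
 [114.       0.4765  -0.2823  31.7226   0.1025]
 [122.       0.4801  -0.2828  31.4903   0.1028]
 [130.       0.4838  -0.2828  32.201    0.1028]
 [138.       0.4876  -0.2829  27.1978   0.1016]
 [146.       0.4914  -0.2834  18.271    0.097 ]
 [154.       0.4952  -0.2836  18.4108   0.0967]
 [162.       0.4991  -0.2839  24.4103   0.0982]
 [170.       0.5031  -0.2842  24.5992   0.0998]
 [178.       0.5072  -0.2845  23.7991   0.0992]
 [186.       0.5113  -0.2848  23.9853   0.0991]
 [195.       0.516   -0.2851  24.1977   0.0993]
 [203.       0.5202  -0.2854  24.3893   0.0989]
 [211.       0.5245  -0.2857  24.5834   0.0996]
 [219.       0.5289  -0.286   23.7478   0.0992]
 [227.       0.5333  -0.2864  23.939    0.0993]
 [298.       0.5762  -0.2891  16.2398   0.0984]
 [306.       0.5814  -0.2898  12.4251   0.0957]]
```

View pics/w4.png

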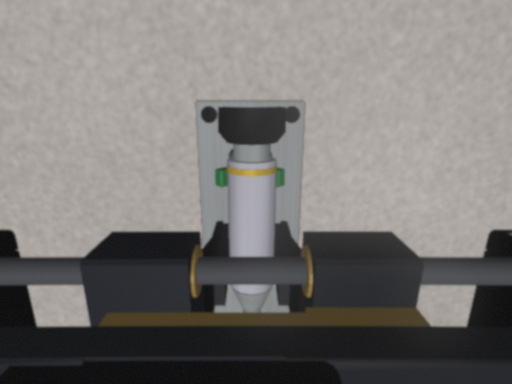

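The scope is clear of the Vs: ft z is −3.3 N, which is its full weight. The barrel is level (0.0998 against 0.0993) and centred at col 252. Next I lift and carry.

```bash
python3 -m jog '[[[0,0,0,-0.2,0],[0,0,0,-0.4,0],[0,0,0,-0.5,0],[0,0,0,-0.5,0],[0,0,0,-0.5,0],[0,0,0,-0.4,0],[0,0,0,-0.2,0],[0,0,0,-0.1,0],[0,0,0,0,0]]]' 9
python3 -m jog '[[[0,0,0.2,0,0],[0,0,0.4,0,-0.05],[0,0.02,0.6,0,-0.1],[0,0.02,0.7,0,-0.1],[0,0.02,0.7,0,-0.1],[0,0.02,0.7,0,-0.1],[0,0.02,0.7,0,-0.1],[0,0.02,0.7,0,-0.1],[0,0.02,0.7,0,-0.1],[0,0.02,0.7,0,-0.1]]]' && python3 -m jog '[[[0,0.02,0.7,0,-0.1],[0,0.02,0.7,0,-0.1],[0,0.02,0.7,0,-0.1],[0,0.02,0.7,0,-0.1],[0,0.02,0.7,0,-0.1],[0,0.02,0.7,0,-0.1],[0,0.02,0.7,0,0],[0,0.02,0.7,0,0],[0,0.02,0.7,0,0]]]'
python3 -m jog '[[[0,0.02,0.7,0,0],[0,0.02,0.6,0,0],[0,0,0.4,0,0],[0,0,0.2,0,0],[0,0,0,0,0],[0,0,0,0,0]]]'
python3 - <<'E'
from sc import *
s=grab('wrist','w5');grab('scene','s5');grab('top','t5');print(s['position'],s['tool_rot'],s['torque'])
np.set_printoptions(suppress=True,linewidth=150)
z=s['position'][2]+.0185
r=scope('w5',z,.4,.85,.18,.34);print(r[r[:,3]<36][::10].round(4))
c=load('s5');cv2.imwrite('pics/s5c.png',cv2.resize(c['im'][110:300,180:420,::-1],None,fx=3,fy=3,interpolation=cv2.INTER_CUBIC))
E
```

```text
time: 10.1
position: [0.5488, -0.2887, 0.1802]
tool_rot: [-0.112, -3.139, -0.0]
ft_force: [-0.1, -0.6, -3.6]
grip_width: 0.267
time: 11.35
position: [0.5516, -0.0424, 0.1804]
tool_rot: [0.008, -3.141, -0.001]
ft_force: [-0.3, -0.2, -3.1]
grip_width: 0.269
time: 12.48
position: [0.5349, 0.2087, 0.1804]
tool_rot: [0.089, -3.14, -0.0]
ft_force: [-0.3, 0.4, -3.6]
grip_width: 0.273
time: 13.22
position: [0.5306, 0.2811, 0.1806]
tool_rot: [-0.084, 3.14, -0.001]
ft_force: [0.9, -0.8, -3.4]
grip_width: 0.27
[0.53060943 0.28109367 0.18057184] [-8.44819683e-02  3.14031242e+00 -1.14680393e-03] [ 0.02640167 -0.01004241  0.00502302]
[[106.       0.4546   0.2783  25.1693   0.212 ]
 [116.       0.4591   0.2785  31.9888   0.2146]
 [126.       0.4637   0.2788  32.2895   0.2146]
 [136.       0.4683   0.279   28.7613   0.2145]
 [146.       0.4731   0.2793  18.3903   0.2087]
 [156.       0.478    0.2795  18.5667   0.2086]
 [166.       0.4829   0.2798  24.6648   0.2113]
 [176.       0.488    0.2798  24.4065   0.2112]
 [186.       0.4932   0.2804  24.1425   0.2114]
 [196.       0.4984   0.2806  24.3804   0.2117]
 [206.       0.5038   0.2809  24.6224   0.2113]
 [216.       0.5093   0.281   24.3504   0.211 ]
 [226.       0.5148   0.2815  24.0723   0.2112]
 [299.       0.5592   0.2839  15.8004   0.2102]
 [309.       0.5658   0.2843  10.2664   0.2075]]
```

View pics/s5c.png

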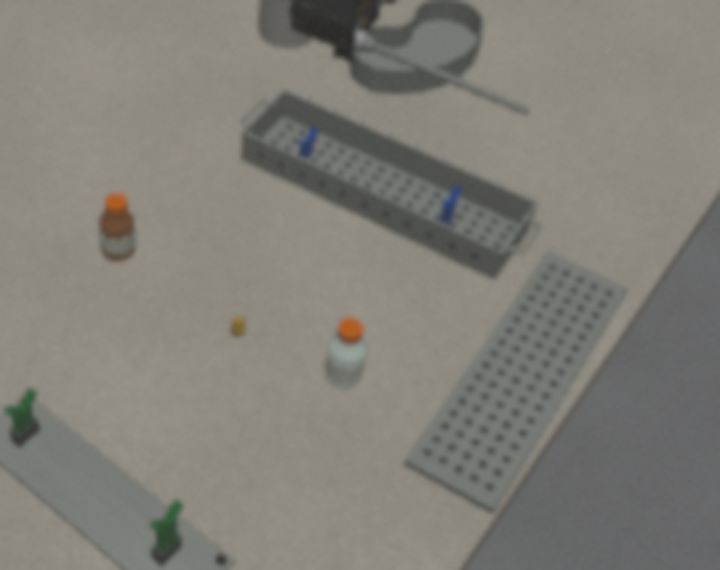

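The scene view shows the scope level over the tray's far long side, with the tube tip at the far end (crop about (527,110)). The vials and adapter are undisturbed. I need −22 mm in y and +3 mm in x, then the descent.

```bash
python3 -m jog '[[[0,-0.02,-0.15,0,-0.02],[0,-0.025,-0.25,0,-0.02],[0,0,-0.16,0,0],[0,0,0,0.2,0],[0,0,0,0.4,0],[0,0,0,0.5,0],[0,0,0,0.4,0],[0,0,0,0.23,0],[0,0,0,0.1,0],[0,0,0,0,0]]]' 9
python3 -m jog '[[[0,0,0,0,0],[0,0,0,0,0],[0,0,0,0,0]]]'
python3 - <<'E'
from sc import *
s=grab('wrist','w6');grab('scene','s6');grab('top','t6');print(s['position'],s['tool_rot'],s['torque'])
np.set_printoptions(suppress=True,linewidth=150)
z=s['position'][2]+.0185
r=scope('w6',z,.4,.85,.18,.34);r=r[r[:,3]<36];print(r[::10].round(4));f=np.polyfit(r[3:,1],r[3:,2],1);print('yaw',np.degrees(np.arctan(f[0])),'y at .535',np.polyval(f,.535))
for n in('s6','t6'):
    c=load(n);P=cloud(c)
    m=(P[...,2]>.1)&(P[...,2]<.16)&(P[...,0]>.58)&(P[...,0]<.8)&(abs(P[...,1]-.27)<.04)
    q=P[m];print(n,len(q))
    for a in np.arange(.58,.78,.03):
        t=q[(q[:,0]>=a)&(q[:,0]<a+.03)]
        if len(t): print(t.mean(0).round(4),len(t))
    print('tip x',q[:,0].max() if len(q) else None)
c=load('s6')
cv2.imwrite('pics/s6c.png',np.hstack([cv2.resize(c['im'][90:240,220:370,::-1],(500,500),interpolation=cv2.INTER_CUBIC),cv2.resize(load('t6')['im'][110:250,130:214,::-1],(300,500),interpolation=cv2.INTER_CUBIC)]))
E
```

```text
time: 14.62
position: [0.5334, 0.2603, 0.1075]
tool_rot: [-0.093, 3.14, 0.0]
ft_force: [-0.2, 0.2, -3.7]
grip_width: 0.275
time: 15.0
position: [0.5335, 0.2603, 0.1077]
tool_rot: [-0.093, 3.14, 0.001]
ft_force: [0.7, 0.6, -3.4]
grip_width: 0.268
[0.53346586 0.26029053 0.10771725] [-9.25728628e-02  3.13967649e+00  6.03575707e-04] [-0.02999405  0.03940706 -0.01760195]
[[106.       0.4574   0.2571  25.1636   0.139 ]
 [116.       0.4619   0.2573  31.982    0.1415]
 [126.       0.4665   0.2576  32.2831   0.1421]
 [136.       0.4712   0.2579  28.756    0.1414]
 [146.       0.476    0.2582  18.3872   0.1357]
 [156.       0.4808   0.2584  18.5638   0.1358]
 [166.       0.4858   0.2587  24.6614   0.1387]
 [176.       0.4909   0.2588  24.4034   0.1384]
 [186.       0.496    0.2593  24.1399   0.1383]
 [197.       0.5018   0.2597  24.4023   0.1382]
 [207.       0.5072   0.26    24.645    0.1382]
 [217.       0.5127   0.2601  24.3733   0.1381]
 [256.       0.5351   0.2614  27.5146   0.1381]
 [300.       0.5627   0.2633  15.8188   0.1372]
 [310.       0.5693   0.2637  10.2786   0.1328]]
yaw 3.378194933454831 y at .535 0.2616063751246925
s6 140
[0.5954 0.2624 0.1311] 22
[0.6251 0.2648 0.131 ] 22
[0.6551 0.2658 0.131 ] 23
[0.6854 0.2675 0.1319] 23
[0.7156 0.2708 0.1302] 23
[0.7453 0.2717 0.1312] 25
[0.7618 0.2707 0.1316] 2
tip x 0.761951280798641
t6 145
[0.6063 0.2654 0.1348] 3
[0.625  0.2644 0.1325] 29
[0.6553 0.2654 0.1319] 27
[0.6859 0.2674 0.1313] 31
[0.7142 0.2699 0.1311] 29
[0.7445 0.2713 0.1308] 26
tip x 0.7578709154544867
```

View pics/s6c.png

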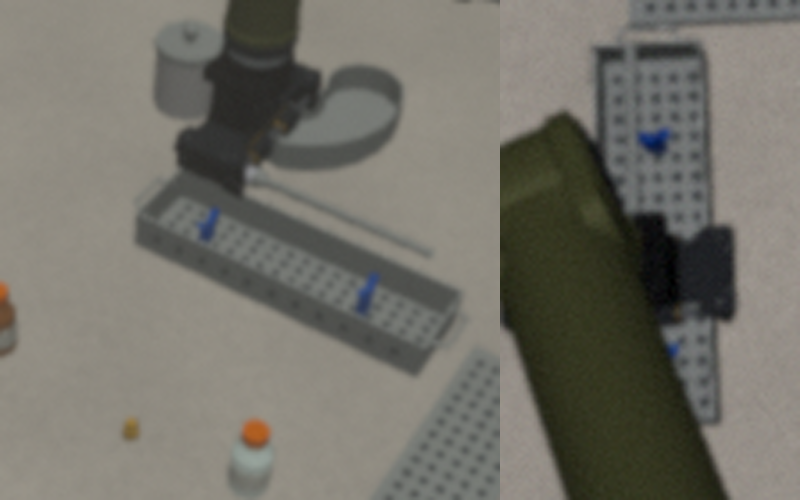

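The tube reads 0.131 m along its whole length, so it is level with its axis at 0.126. The tip is at x ≈ 0.761 as expected, and yaw is 3.38° against 3.3°. Lateral position is 1–2 mm high in y, so I'll nudge it, settle and hand in.

```bash
python3 -m jog '[[[0,0,-0.04,0,0],[0,0,0,0,0],[0,0,0,0,0],[0,0,0,0,0],[0,0,0,0,0],[0,0,0,0,0]]]' 9
python3 - <<'E'
from sc import *
from bench import job
s=grab('wrist','w7')
r=scope('w7',.126,.4,.85,.18,.34);r=r[r[:,3]<26];f=np.polyfit(r[:,1],r[:,2],1);print('yaw',np.degrees(np.arctan(f[0])),'y at .535',np.polyval(f,.535),abs(s['qd']).max())
b=r[(r[:,1]>.487)&(r[:,1]<.515)];print('barrel slope deg',np.degrees(np.polyfit(b[:,1],b[:,4],1)[0]))
print(job.close_job())
E
```

```text
time: 15.9
position: [0.5334, 0.2586, 0.1074]
tool_rot: [-0.093, 3.14, 0.0]
ft_force: [1.0, 0.3, -3.9]
grip_width: 0.271
yaw 3.403749486402337 y at .535 0.2599593128298397 0.002787772418885752
barrel slope deg -0.7905383749522128
the job is handed in; nothing more can be done
None
```

I gripped the endoscope at its balance point with 9 N, lifted it straight out of the rest, and carried it over the vials to the tray. I handed the job in at about 16 s, with the scope held still about 80 mm above its cradles and its tip at the tip's end.

**Last checks:**
- **Line-up:** the axis was at y = 0.2600 m against a target of 0.2602 m. Yaw was 3.4° against the tray's 3.3°. The tip was at x ≈ 0.76 m, as expected.
- **Height and level:** the slim tube's height was constant along its length in the scene view, with its axis at about 0.126 m.
- **Hold:** the wrist carried 3.4–3.9 N, roughly the scope's weight.
- **Clearance:** I saw no contact with the tray. The vials and adapter looked undisturbed in the scene view. I did not recheck the other loose things one by one.

**Disagreements:**
- The short barrel stretch read −0.8° from level in the last wrist view, and the top view sloped similarly, by about 0.8°. That is within their depth noise, and the scene view read the scope level.
- The camera cues for the balance point along the axis spread about ±2 mm.
- I did not see the light post from the side while the scope was held. I took it to hang straight down because the scope was lifted straight up without turning.
- A sideways force of up to 4.7 N showed on the wrist as the jaws closed in the rest. It went away once the scope was lifted.

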